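# Pack the sealed samples into the transport carrier

### The job

Pack the four capped sample containers upright into the white carrier, each in its own bay: the wide jar in the largest bay, the slim vial in the long narrow bay, the tall round bottle in the larger of the two remaining bays (next to the jar), and the square bottle in the smaller one (next to the vial). Set them down on the bay floors rather than dropping them, and leave the four open, uncapped containers standing where they are.

Things in the scene. Friction and masses are not known exactly. Their poses are not given: they have to be found in the camera images.
- carrier: White plastic open-topped carrier, 170 (its x) x 150 (its y) mm, fixed to the bench, any yaw. Origin: centre of its underside, on the bench; z up. Floor 4 mm thick; walls and dividers 4 mm thick, tops 24 mm above the bench. Four unequal bays: jar 90 x 88 mm, vial 90 x 50, round bottle 68 x 74, square bottle 68 x 64; their places in the carrier's frame are given with each container.
- jar_sealed: Wide round jar of amber glass with a white screw cap, closed. Body diameter 56 mm to 44 mm high, cap diameter 54 mm from there to the top at 60 mm; about 0.17 kg. Its bay, in the carrier's frame: x -81..9, y -17..71 mm. Stands upright, axis vertical (z up). Origin: centre of its underside, on the bench at the start.
- bottle_sealed: Tall round amber bottle with a white screw cap, closed. Body diameter 40 mm to 60 mm high, cap diameter 36 mm from there to the top at 80 mm; about 0.12 kg. Its bay, in the carrier's frame: x 13..81, y -3..71 mm. Stands upright, axis vertical (z up). Origin: centre of its underside, on the bench at the start.
- square_sealed: Square amber bottle with a white screw cap, closed. Body 36 x 36 mm (sides along its x and y) to 50 mm high, round cap diameter 30 mm from there to the top at 70 mm; about 0.11 kg. Its bay, in the carrier's frame: x 13..81, y -71..-7 mm. Stands upright, axis vertical (z up). Origin: centre of its underside, on the bench at the start.
- vial_sealed: Slim round amber vial with a white screw cap, closed. Body diameter 26 mm to 42 mm high, cap diameter 24 mm from there to the top at 58 mm; about 0.04 kg. Its bay, in the carrier's frame: x -81..9, y -71..-21 mm. Stands upright, axis vertical (z up). Origin: centre of its underside, on the bench at the start.
- jar_open: Look-alike to leave: the same wide amber jar without cap, its mouth open; diameter 56 mm, 50 mm high. Stands upright, axis vertical (z up). Origin: centre of its underside, on the bench at the start.
- bottle_open: Look-alike to leave: the same round amber bottle without cap, its mouth open; diameter 40 mm, 70 mm high. Stands upright, axis vertical (z up). Origin: centre of its underside, on the bench at the start.
- square_open: Look-alike to leave: the same square amber bottle without cap, its short neck (diameter 26 mm) open; body 36 x 36 mm to 50 mm high, top of neck at 62 mm. Stands upright, axis vertical (z up). Origin: centre of its underside, on the bench at the start.
- vial_open: Look-alike to leave: the same slim amber vial without cap, its mouth open; diameter 26 mm, 50 mm high. Stands upright, axis vertical (z up). Origin: centre of its underside, on the bench at the start.
Things that resemble listed ones, but are neither listed nor needed, are in the scene too. What is shaped like the bottle_sealed but green is not meant.

How it is judged:
At the end, for the whole second after the job is handed in: The centre of each capped container's underside lies within its own bay's inner extents, within 6 mm of the bay's floor; each stands upright (within 0.15 rad), released and at rest. The four open containers stand upright within 30 mm of where they started (x of jar_sealed in the frame of carrier between -0.081 and 0.009 m and y of jar_sealed in the frame of carrier between -0.017 and 0.071 m and z of jar_sealed in the frame of carrier between -0.001 and 0.01 m and angle between each of jar_sealed, vial_sealed, bottle_sealed, square_sealed, jar_open, bottle_open, square_open, vial_open's own z axis and vertical below 0.15 rad and linear speed of each of jar_sealed, vial_sealed, bottle_sealed, square_sealed below 0.02 m/s and x of vial_sealed in the frame of carrier between -0.081 and 0.009 m and y of vial_sealed in the frame of carrier between -0.071 and -0.021 m and z of vial_sealed in the frame of carrier between -0.001 and 0.01 m and x of bottle_sealed in the frame of carrier between 0.013 and 0.081 m and y of bottle_sealed in the frame of carrier between -0.003 and 0.071 m and z of bottle_sealed in the frame of carrier between -0.001 and 0.01 m and x of square_sealed in the frame of carrier between 0.013 and 0.081 m and y of square_sealed in the frame of carrier between -0.071 and -0.007 m and z of square_sealed in the frame of carrier between -0.001 and 0.01 m and distance of each of jar_open, bottle_open, square_open, vial_open from where it was at the start of the episode below 0.03 m); the robot touches nothing.
It fails at once if a capped container is dropped (falls free of the fingers faster than 0.8 m/s, a fall of over 30 mm) ((linear speed of jar_sealed above 0.8 m/s and contact force between jar_sealed and the fingers below 0.02 N) or (linear speed of vial_sealed above 0.8 m/s and contact force between vial_sealed and the fingers below 0.02 N) or (linear speed of bottle_sealed above 0.8 m/s and contact force between bottle_sealed and the fingers below 0.02 N) or (linear speed of square_sealed above 0.8 m/s and contact force between square_sealed and the fingers below 0.02 N)).
It fails at once if an open container is moved more than 30 mm or tipped over (distance of any of jar_open, bottle_open, square_open, vial_open from where it was at the start of the episode above 0.03 m or angle between any of jar_open, bottle_open, square_open, vial_open's own z axis and vertical above 0.5 rad).
It also fails if it takes over 104 s, if anything falls off the work surface, if the arm or the gripper's body presses on something with over 40 N, if the wrist force passes 120 N, or if a joint passes its speed limit or range.

### The arm

A 6-joint arm with a two-finger parallel gripper is mounted at the origin on the work surface. World frame = base frame: x ahead of the robot, y to its left, z up, the work surface at z = 0. Lengths are in m, angles in rad, forces in N, time in s.
With the tool pointing down it reaches from about 0.35 to 0.8 m from the base axis. Payload 7.3 kg.
Tool frame: the origin (TCP) lies at the very end of the fingers, on their centre line; the grasp point (between the pads) lies 19 mm behind it; z points along the fingers, y is the line along which they close (so a half turn about z gives the same grasp; the last joint's range is limited). The gripper opens to 85 mm and grips with 20 to 120 N. Pads are 22 mm wide; open, the fingers measure 114 mm over their backs; the gripper's body (76 mm by 85 mm) begins 54 mm behind the grasp point. The pads swing forward as they close: fully open they stand 13 mm farther back than shut.
Start: joints at [-1.28, 0.342, 1.524, -0, 1.275, -0.146], TCP at [0.222, -0.476, 0.231] pointing down, gripper open.
Joint ranges: [-2.53, 2.53], [-0.77, 2.02], [0.04, 2.7], [-1, 4.14], [0.28, 2.66], [-3.11, 3.11]. Speed limits (rad/s): [2.57, 2.57, 3.14, 3.14, 3.14, 3.14].

### API

Orientations are given as a unit quaternion [w, x, y, z].
In Python, from bench import * gives the robot as it stands. The module is installed in compiled form; this text tells all that it offers.
- The arm moves only by the tool servo_tool, never from a script. Its argument "steps" is a list of rows, each a list of 4 numbers: the shift along the tool's x, y, z in mm, then the turn about the tool's z in degrees. A call has exactly 8 rows; each row is the pose to reach, as a shift and turn from the pose commanded when the call began, along the tool's axes at that moment; what a row does not reach only later rows make up. A row lasts 1/8 s, in which the tool goes at most 62.5 mm and 10.7 degrees, less where a joint would pass 70% of its speed; a pose out of reach is approached as far as the arm can. A call with a gripper value outside its range is refused whole. "claw" is the closure in counts, from 0 (fully open) to 255 (shut), set as the call begins (left out, the last holds). The fingers move at their own pace and stop on an object; the grip force is fixed at half the most. Time passes only in rows, so rows that repeat a pose let the fingers close, or fill a call up. It gives the time, the measured TCP pose, the force, the opening and the grip force at its end, in the units of the state.
- state(): the state, without advancing time (a new reading comes with each control period).
- get_image(name): name is "scene" or "side" or "wrist"; returns a dict with "pixels" (400x640x3 uint8, blue, green, red), "fx", "fy", "cx", "cy" (pixels), "dist" ([k1, k2, p1, p2, k3] as OpenCV has them; the pictures are not rectified), "world_to_cam" (4x4, takes a point from world to camera coordinates). Camera axes: x right, y up, looking along -z (the intrinsics and any distortion apply to the point x, -y, -z); pixel columns grow to the right and rows downward; lengths in m; the calibration is good to about 2 mm. A picture is of the moment at which its call begins. There is no depth.
- finish_job(): hands the job in; it is judged then, once.
The state is a dict: "clock": time; "joints": joint angles; "joint_velocities": joint speeds; "tau": joint torques, N m; "tcp_pos": TCP position; "eef_rot": TCP orientation; "wrist_force": force on the tool from outside, world axes, zero at the start; "ft_torque": the same for the moment, N m; "grip_width": finger opening in m; "gripper_force": force on a finger pad.
Only numpy, scipy, OpenCV 4.12 (cv2) and the standard library are available. Lean on these libraries where they do the work, as an engineer would, in place of code of your own. Each camera call takes 0.05 s, during which the arm holds its last target. There are 200 camera calls.

## Working session

There is one attempt and no reset: what is moved stays moved. The work goes in short steps, Python scripts to look and compute and a tool call to move; the robot and the scene stay as the last step left them, time stands still between calls to the robot, and variables do not carry over. Pictures are saved under pics/ and viewed, at most 14 in all, crops included, and the job is handed in when it is done.

Besides the shell and the picture viewer there is one more tool, called after ">>>" as a command line: name --pt "numbers of a row" for each row, then --argument value for the rest. servo_tool: Moves the arm, as the interface text tells. Its arguments: {"type":"object","properties":{"steps":{"type":"array","items":{"type":"array","items":{"type":"number"}}},"claw":{"type":"number"}},"required":["steps"]}

```bash
mkdir -p pics
cat > h.py <<'E'
from bench import *
import numpy as np, cv2
def snap(n,f):
    im=get_image(n); cv2.imwrite(f,im["pixels"]); np.save(f[:-4]+".npy",{k:v for k,v in im.items()},allow_pickle=True); return im
def load(f): return np.load(f,allow_pickle=True).item()
def ray(im,u,v,z):
    K=np.array([[im["fx"],0,im["cx"]],[0,im["fy"],im["cy"]],[0,0,1.]])
    p=cv2.undistortPoints(np.array([[[u,v]]],float),K,np.array(im["dist"],float))[0,0]
    T=np.linalg.inv(np.array(im["world_to_cam"])); d=T[:3,:3]@np.array([p[0],-p[1],-1]); o=T[:3,3]
    return o+d*(z-o[2])/d[2]
def proj(im,P):
    T=np.array(im["world_to_cam"]); c=T[:3,:3]@np.array(P)+T[:3,3]
    K=np.array([[im["fx"],0,im["cx"]],[0,im["fy"],im["cy"]],[0,0,1.]])
    return cv2.projectPoints(np.array([[c[0],-c[1],-c[2]]]),np.zeros(3),np.zeros(3),K,np.array(im["dist"],float))[0][0,0]
E
python3 - <<'E'
from h import *
s=state();print(s["clock"],s["tcp_pos"],s["eef_rot"],s["grip_width"])
for n in("scene","side","wrist"):
    im=snap(n,f"pics/{n}0.png"); print(n,np.linalg.inv(im["world_to_cam"])[:3,3],im["fx"],im["dist"])
E
```

```text
0.0 [ 0.22202491 -0.47530673  0.23061119] [-7.81338800e-04  9.76242762e-01  2.16678236e-01 -4.16500074e-05] 0.08560879262170594
scene [1.30819691 0.07387866 0.61293299] 458.9087631262846 [-0.09681652  0.          0.          0.          0.        ]
side [-0.14373158 -0.7656236   0.64785371] 430.65583051157245 [-0.10602396  0.          0.          0.          0.        ]
wrist [ 0.28968148 -0.44283163  0.37338935] 343.6844098243973 [-0.04864013  0.          0.          0.          0.        ]
```

View pics/scene0.png

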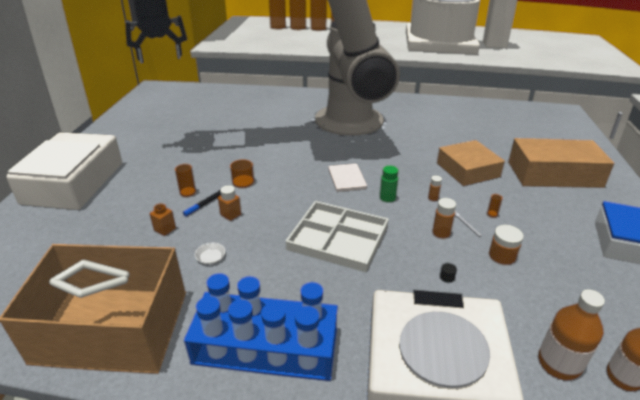

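View pics/side0.png

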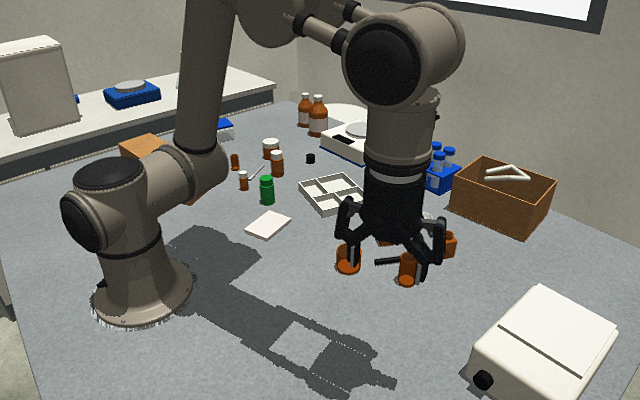

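The scene view shows these candidates:
- **Capped (white caps):** jar (507,243), round bottle (445,217), vial (435,188), square (229,202).
- **Open:** bottle (186,180), jar (242,173), square (162,218), vial (495,205).
- **Green bottle:** (389,184), not meant.
- **Carrier:** around (338,233).

I'll confirm with one enlarged composite.

Run:
```python
from h import *
p=load("pics/scene0.npy")["pixels"]
a=cv2.resize(p[160:260,145:265],None,fx=3,fy=3,interpolation=2); b=cv2.resize(p[165:265,415:535],None,fx=3,fy=3,interpolation=2)
c=cv2.resize(p[195:275,280:400],None,fx=3,fy=3,interpolation=2)
out=np.zeros((540,720,3),np.uint8); out[:300,:360]=a; out[:300,360:]=b; out[300:540,:360]=c
cv2.imwrite("pics/comp.png",out)
im=load("pics/scene0.npy")
for n,u,v,z in [("car L",288,236,.024),("T",321,202,.024),("R",388,217,.024),("B",370,264,.024)]: print(n,ray(im,u,v,z).round(3))
```

```text
car L [ 0.611 -0.077  0.024]
T [ 0.485 -0.026  0.024]
R [0.521 0.122 0.024]
B [0.672 0.09  0.024]
```

View pics/comp.png

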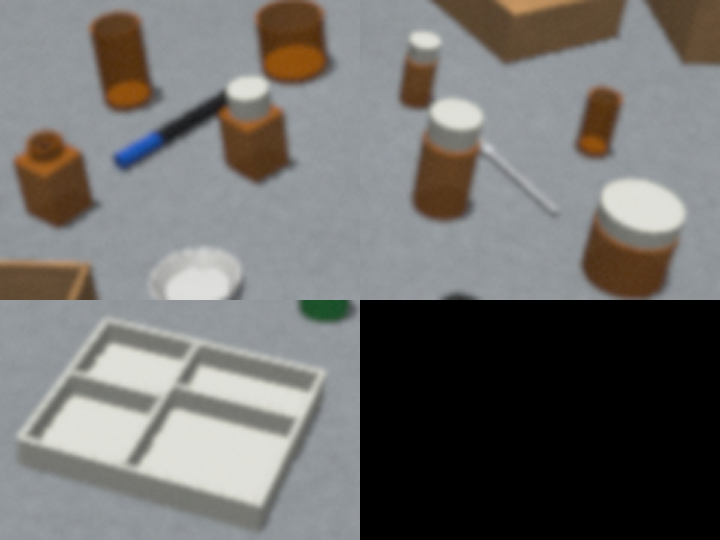

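Run:
```python
from h import *
im=load("pics/scene0.npy")
def g(n,u,v,z): p=ray(im,u,v,z); print(n,p.round(3),"r",np.hypot(p[0],p[1]).round(3)); return p
A=lambda x,y:(145+x/3-.33,160+y/3-.33); B=lambda x,y:(415+(x-360)/3-.33,165+y/3-.33); C=lambda x,y:(280+x/3-.33,195+(y-300)/3-.33)
for n,f,x,y,z in [("square",A,248,88,.07),("bottle_o",A,117,25,.07),("jar_o",A,291,17,.05),("sq_o",A,45,142,.062),("vial",B,425,40,.058),("bottle",B,457,115,.08),("jar",B,642,206,.06),("vial_o",B,605,95,.05)]: g(n,*f(x,y),z)
g("jar base front",*B(625,296),0);g("bottle base front",*B(440,218),0)
q=[g("sqbot"+k,*A(x,y),0)for k,x,y in(("L",225,162),("F",259,182),("R",289,163))]
g("greencentre",389,170,.08)
c=[g("c",*C(*k),.024)[:2] for k in((20,437),(107,319),(326,372),(262,512))]
# carrier frame: L=(+85,+75) T=(+85,-75) R=(-85,-75) B=(-85,+75)
m=np.array([[85,75],[85,-75],[-85,-75],[-85,75]])/1e3; c=np.array(c)
M,_=cv2.estimateAffinePartial2D(m,c); print(M)
R=M[:,:2];yaw=np.arctan2(R[1,0],R[0,0]);cc=c.mean(0);Rr=np.array([[np.cos(yaw),-np.sin(yaw)],[np.sin(yaw),np.cos(yaw)]])
print("yaw",np.degrees(yaw),cc,"scale",np.hypot(R[0,0],R[1,0]),(m@Rr.T+cc-c).round(3).tolist())
for n,b in dict(jar=(-36,27),bottle=(47,34),square=(47,-39),vial=(-36,-46)).items(): print(n,(Rr@np.array(b)/1e3+cc).round(3))
w=load("pics/wrist0.npy"); T=np.array(w["world_to_cam"]);print(T.round(3))
```

```text
square [ 0.528 -0.222  0.07 ] r 0.573
bottle_o [ 0.457 -0.347  0.07 ] r 0.574
jar_o [ 0.396 -0.228  0.05 ] r 0.457
sq_o [ 0.6   -0.346  0.062] r 0.692
vial [0.405 0.229 0.058] r 0.465
bottle [0.534 0.237 0.08 ] r 0.584
jar [0.593 0.354 0.06 ] r 0.69
vial_o [0.45  0.358 0.05 ] r 0.576
jar base front [0.613 0.353 0.   ] r 0.707
bottle base front [0.546 0.237 0.   ] r 0.595
sqbotL [ 0.526 -0.248  0.   ] r 0.581
sqbotF [ 0.546 -0.216  0.   ] r 0.587
sqbotR [ 0.521 -0.2    0.   ] r 0.558
greencentre [0.421 0.119 0.08 ] r 0.438
c [ 0.624 -0.078  0.024] r 0.629
c [ 0.483 -0.039  0.024] r 0.485
c [0.527 0.123 0.024] r 0.541
c [0.676 0.084 0.024] r 0.681
[[-0.2716547   0.95793729  0.57768577]
 [-0.95793729 -0.2716547   0.02274986]]
yaw -105.83243333913711 [0.57768578 0.02274986] scale 0.9957108663721752 [[0.002, -0.002], [-0.001, 0.0], [0.001, 0.002], [-0.003, -0.0]]
jar [0.613 0.05 ]
bottle [ 0.598 -0.032]
square [ 0.527 -0.012]
vial [0.543 0.07 ]
[[ 0.423 -0.906 -0.002 -0.523]
 [ 0.866  0.404 -0.295  0.038]
 [ 0.268  0.123  0.955 -0.38 ]
 [ 0.     0.     0.     1.   ]]
```

The crop confirms the four white-capped containers; the open ones show mouths or a bare neck. The carrier fits its known size to within 3 mm. I'll start with the square bottle, whose face direction is about 58°.

>>> servo_tool --pt "38 -10 8 -4" --pt "96 -25 20 -9" --pt "154 -40 32 -14" --pt "211 -55 44 -19" --pt "269 -70 56 -24" --pt "326 -84 68 -29" --pt "365 -94 76 -32" --pt "384 -99 80 -33" --claw 0

```text
clock: 1.15
tcp_pos: [0.5292, -0.2218, 0.1504]
eef_rot: [-0.001, 0.874, 0.486, -0.0]
wrist_force: [0.4, -0.3, 0.0]
grip_width: 0.0855
gripper_force: 0.0
```

```bash
cat >> h.py <<'E'
def need(x,y,z,psi,p=None):
    "shift mm and turn deg from the present pose (or p=(x,y,z,psi)) to the wanted one"
    if p is None:
        s=state(); w,a,b,c=s["eef_rot"]; p=[*s["tcp_pos"],np.degrees(2*np.arctan2(b,a))]
    t=np.radians(p[3]); a,b=x-p[0],y-p[1]
    return "from",np.round(p,3).tolist(),"need",np.round([1e3*(a*np.cos(t)+b*np.sin(t)),1e3*(a*np.sin(t)-b*np.cos(t)),-1e3*(z-p[2]),(p[3]-psi+180)%360-180],1).tolist()
E
python3 - <<'E'
from h import *
print(need(.528,-.222,.022,58)); snap("wrist","pics/w1.png"); print(state()["joints"])
E
```

```text
('from', [0.529, -0.222, 0.15, 58.192], 'need', [-0.8, -0.9, 128.4, 0.2])
[-5.29096251e-01  5.04901353e-01  1.50130687e+00  8.95566436e-04
  1.13643404e+00  2.53410653e-02]
```

View pics/w1.png

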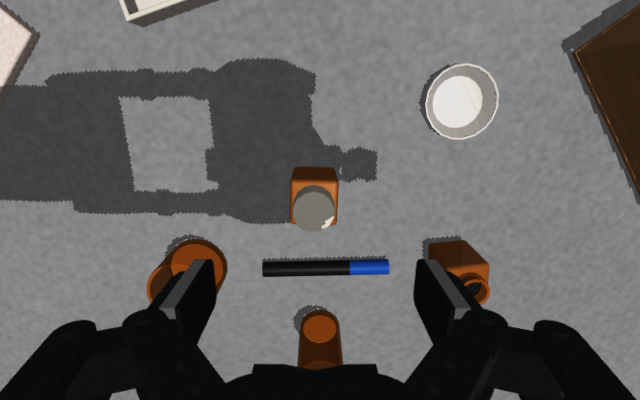

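Wrist view: the square bottle's cap centre is at (314,208), and its faces are square to the fingers. Checking its position against the scene estimate.

Run:
```python
from h import *
w=load("pics/w1.npy")
print(ray(w,314,208,.07),ray(w,315,168,.0), ray(w,319,327,.07),"bot_o .457 -.347")
for u in((291,179),(338,181)):print(ray(w,*u,.05))
print(proj(w,[.528,-.222,.07]))
```

```text
[ 0.52789456 -0.22078675  0.07      ] [ 0.53529021 -0.21011303  0.        ] [ 0.4798382  -0.30541564  0.07      ] bot_o .457 -.347
[ 0.52179859 -0.19877146  0.05      ]
[ 0.55009062 -0.21808912  0.05      ]
[315.06444875 209.34745261]
```

>>> servo_tool --pt "0 -1 10 1" --pt "0 -1 30 1" --pt "0 -1 52 1" --pt "0 -1 74 1" --pt "0 -1 96 1" --pt "0 -1 114 1" --pt "0 -1 125 1" --pt "0 -1 128 1"

```text
clock: 2.2
tcp_pos: [0.5265, -0.2237, 0.0229]
eef_rot: [-0.0, 0.879, 0.477, -0.0]
wrist_force: [1.1, -0.0, 1.2]
grip_width: 0.0852
gripper_force: 0.0
```

>>> servo_tool --pt "0 0 0 0" --pt "0 0 0 0" --pt "0 0 0 0" --pt "0 0 0 0" --pt "0 0 0 0" --pt "0 0 0 0" --pt "0 0 0 0" --pt "0 0 0 0" --claw 255

```text
clock: 3.2
tcp_pos: [0.5279, -0.2233, 0.0241]
eef_rot: [0.001, 0.879, 0.477, 0.0]
wrist_force: [-0.9, -0.2, 5.4]
grip_width: 0.0349
gripper_force: 61.2
```

>>> servo_tool --pt "0 0 -2 0" --pt "0 0 -8 0" --pt "0 0 -20 0" --pt "0 0 -35 0" --pt "0 0 -52 0" --pt "0 0 -70 0" --pt "0 0 -84 0" --pt "0 0 -90 0"

```text
clock: 4.2
tcp_pos: [0.5278, -0.2233, 0.1147]
eef_rot: [0.001, 0.879, 0.477, 0.0]
wrist_force: [-0.6, 0.2, -2.0]
grip_width: 0.035
gripper_force: 60.4
```

Run:
```python
from h import *
print(need(.527,-.012,.112,74)); snap("side","pics/s1.png"); print(state()["grip_width"],state()["wrist_force"])
```

```text
('from', [0.528, -0.223, 0.115, 57.029], 'need', [176.8, -115.6, 2.7, -17.0])
0.03547230467420572 [ 0.86348214  0.12963067 -2.20653955]
```

View pics/s1.png

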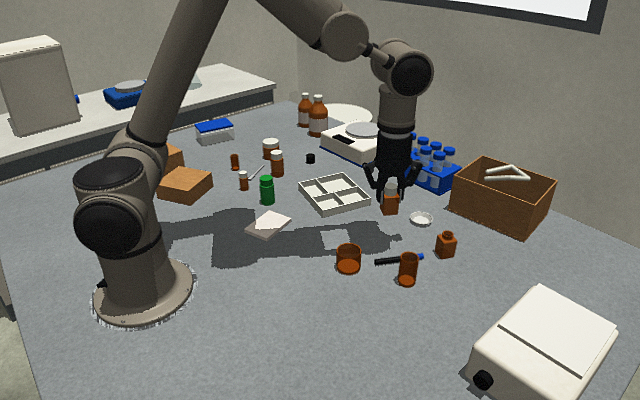

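The side view shows the square bottle held upright at (390,197). I'll carry it to its bay, with the final approach slow enough to watch the force.

>>> servo_tool --pt "14 -9 0 -1" --pt "40 -26 0 -4" --pt "70 -46 0 -7" --pt "102 -67 0 -10" --pt "134 -87 0 -13" --pt "158 -104 0 -15" --pt "172 -113 0 -17" --pt "177 -116 0 -17"

```text
clock: 5.25
tcp_pos: [0.5261, -0.0104, 0.113]
eef_rot: [-0.0, 0.798, 0.603, -0.0]
wrist_force: [-0.0, -0.1, -0.3]
grip_width: 0.0352
gripper_force: 60.4
```

>>> servo_tool --pt "0 0 5 0" --pt "0 0 18 0" --pt "0 0 34 0" --pt "0 0 50 0" --pt "0 0 63 0" --pt "0 0 72 0" --pt "0 0 77 0" --pt "0 0 79 0"

```text
clock: 6.25
tcp_pos: [0.5265, -0.0115, 0.0342]
eef_rot: [0.0, 0.799, 0.602, 0.0]
wrist_force: [0.4, 0.1, -1.3]
grip_width: 0.0348
gripper_force: 60.4
```

Run:
```python
from h import *
print(need(.527,-.012,.028,74)); im=snap("scene","pics/sc2.png"); cv2.imwrite("pics/c2.png",cv2.resize(im["pixels"][140:290,260:460],None,fx=3,fy=3)); print(state()["wrist_force"])
```

```text
('from', [0.526, -0.011, 0.034, 74.021], 'need', [-0.3, 0.7, 6.2, 0.0])
[-0.82738212 -0.45711485 -1.82093526]
```

View pics/c2.png

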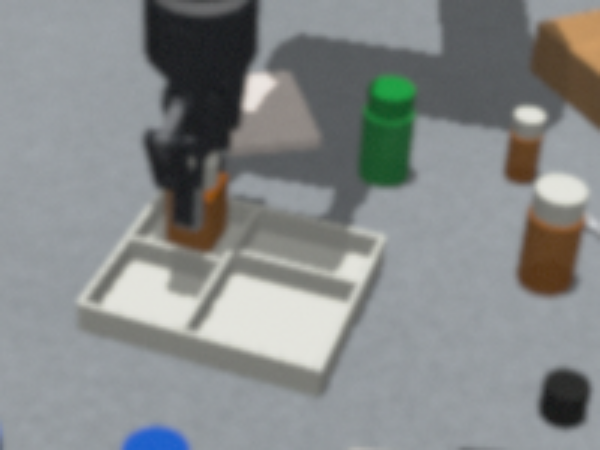

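The bottle is inside its bay behind the divider at crop (195,247), with no contact force. I'll lower the last millimetres and release.

>>> servo_tool --pt "0 1 1 0" --pt "0 1 3 0" --pt "0 1 4 0" --pt "0 1 5 0" --pt "0 1 6 0" --pt "0 1 6 0" --pt "0 1 6 0" --pt "0 1 6 0"

```text
clock: 7.3
tcp_pos: [0.5273, -0.0117, 0.0283]
eef_rot: [0.0, 0.798, 0.602, 0.0]
wrist_force: [-0.7, -0.1, -1.7]
grip_width: 0.0351
gripper_force: 60.5
```

>>> servo_tool --pt "0 0 0.5 0" --pt "0 0 1 0" --pt "0 0 1.5 0" --pt "0 0 2 0" --pt "0 0 2 0" --pt "0 0 2 0" --pt "0 0 2 0" --pt "0 0 2 0"

```text
clock: 8.3
tcp_pos: [0.5274, -0.0117, 0.0281]
eef_rot: [0.0, 0.798, 0.602, 0.0]
wrist_force: [-5.4, 1.1, 16.3]
grip_width: 0.035
gripper_force: 62.7
```

Contact on the floor at 16 N. Releasing.

>>> servo_tool --pt "0 0 -1.5 0" --pt "0 0 -1.5 0" --pt "0 0 -1.5 0" --pt "0 0 -1.5 0" --pt "0 0 -15 0" --pt "0 0 -50 0" --pt "0 0 -90 0" --pt "0 0 -120 0" --claw 80

```text
clock: 9.3
tcp_pos: [0.5278, -0.0117, 0.149]
eef_rot: [0.001, 0.798, 0.602, 0.001]
wrist_force: [0.8, -0.5, 0.2]
grip_width: 0.0587
gripper_force: 0.0
```

Run:
```python
from h import *
print(state()["grip_width"],need(.405,.229,.15,74)); im=snap("scene","pics/sc3.png"); cv2.imwrite("pics/c3.png",cv2.resize(im["pixels"][140:290,260:460],None,fx=3,fy=3))
```

```text
0.058727810700982576 ('from', [0.528, -0.012, 0.149, 74.03], 'need', [197.7, -184.3, -1.0, 0.0])
```

View pics/c3.png

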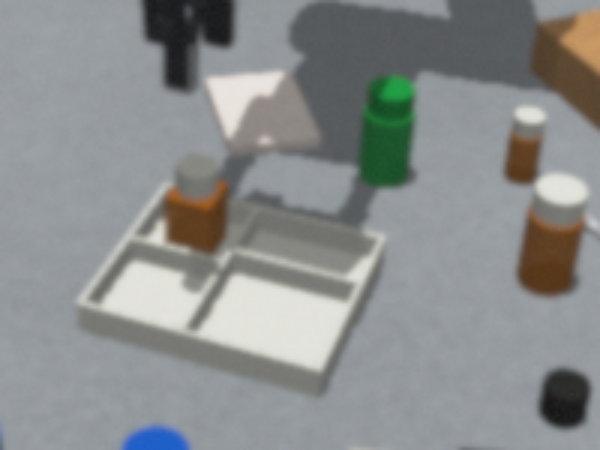

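The square bottle stands upright in its bay, cap at crop (197,178). Next is the vial.

>>> servo_tool --pt "18 -17 0 0" --pt "50 -46 0 0" --pt "85 -79 0 0" --pt "120 -112 0 0" --pt "152 -142 0 0" --pt "178 -166 0 0" --pt "193 -180 0 0" --pt "198 -184 0 0"

```text
clock: 10.35
tcp_pos: [0.4045, 0.2302, 0.1469]
eef_rot: [0.0, 0.798, 0.603, 0.0]
wrist_force: [0.3, 0.4, 0.3]
grip_width: 0.0581
gripper_force: 0.0
```

Run:
```python
from h import *
print(need(.405,.229,.022,74)); im=snap("wrist","pics/w3.png"); print([proj(im,p).round(0).tolist() for p in([.405,.229,.058],[.534,.237,.08])])
```

```text
('from', [0.404, 0.23, 0.147, 74.132], 'need', [-1.0, 0.8, 124.9, 0.1])
[[317.0, 206.0], [513.0, 152.0]]
```

View pics/w3.png

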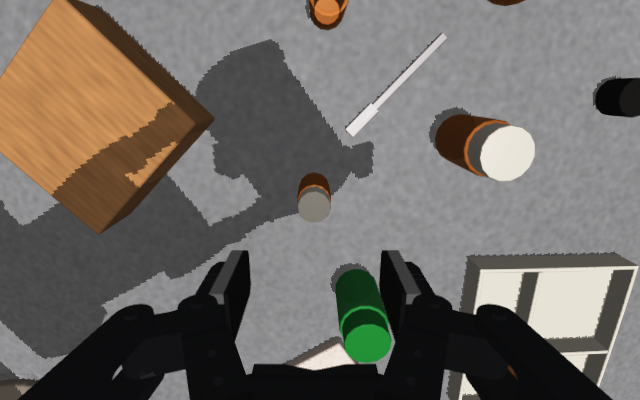

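Wrist view: vial cap at (314,207), as predicted. The round bottle's cap is at (508,153). I'm checking clearance to the wooden box, whose corners are at (213,118) and (100,233).

Run:
```python
from h import *
im=load("pics/w3.npy")
v=ray(im,314,207,.058);print(v,ray(im,508,153,.08),need(v[0],v[1],.022,74))
for z in(.03,.06):print([ray(im,*c,z)[:2].round(3).tolist() for c in((213,118),(100,233))])
```

```text
[0.4027329  0.22899882 0.058     ] [0.53074112 0.23697313 0.08      ] ('from', [0.405, 0.23, 0.147, 74.096], 'need', [-1.6, -1.5, 124.8, 0.1])
[[0.347, 0.307], [0.222, 0.247]]
[[0.356, 0.307], [0.246, 0.253]]
```

>>> servo_tool --pt "-1 -1 10 0" --pt "-1 -1 30 0" --pt "-1 -1 52 0" --pt "-1 -1 74 0" --pt "-1 -1 96 0" --pt "-1 -1 113 0" --pt "-1 -1 122 0" --pt "-1 -1 125 0"

```text
clock: 11.4
tcp_pos: [0.4037, 0.228, 0.0207]
eef_rot: [-0.0, 0.799, 0.602, -0.0]
wrist_force: [-0.6, -0.2, 0.5]
grip_width: 0.0587
gripper_force: 0.0
```

>>> servo_tool --pt "0 0 0 0" --pt "0 0 0 0" --pt "0 0 0 0" --pt "0 0 0 0" --pt "0 0 0 0" --pt "0 0 0 0" --pt "0 0 0 0" --pt "0 0 0 0" --claw 255

```text
clock: 12.4
tcp_pos: [0.4041, 0.2287, 0.022]
eef_rot: [0.0, 0.798, 0.602, 0.001]
wrist_force: [-1.6, -0.9, 6.1]
grip_width: 0.0235
gripper_force: 59.1
```

>>> servo_tool --pt "0 0 -2 0" --pt "0 0 -10 0" --pt "0 0 -25 0" --pt "0 0 -45 0" --pt "0 0 -68 0" --pt "0 0 -90 0" --pt "0 0 -104 0" --pt "0 0 -110 0"

```text
clock: 13.4
tcp_pos: [0.4038, 0.2287, 0.132]
eef_rot: [0.0, 0.798, 0.602, 0.0]
wrist_force: [-0.5, -0.7, -0.8]
grip_width: 0.0236
gripper_force: 58.8
```

Run:
```python
from h import *
print(need(.543,.070,.132,74)); print(state()["grip_width"])
```

```text
('from', [0.404, 0.229, 0.132, 74.027], 'need', [-114.3, 177.5, -0.0, 0.0])
0.023633366806896625
```

>>> servo_tool --pt "-9 14 0 0" --pt "-27 42 0 0" --pt "-48 74 0 0" --pt "-70 108 0 0" --pt "-89 138 0 0" --pt "-104 161 0 0" --pt "-112 174 0 0" --pt "-114 177 0 0"

```text
clock: 14.4
tcp_pos: [0.5426, 0.0694, 0.1305]
eef_rot: [-0.0, 0.799, 0.602, -0.0]
wrist_force: [0.2, -0.7, -0.8]
grip_width: 0.0237
gripper_force: 58.9
```

>>> servo_tool --pt "0 0 8 0" --pt "0 0 26 0" --pt "0 0 47 0" --pt "0 0 68 0" --pt "0 0 84 0" --pt "0 0 95 0" --pt "0 0 99 0" --pt "0 0 100 0"

```text
clock: 15.4
tcp_pos: [0.5427, 0.0703, 0.0314]
eef_rot: [0.0, 0.798, 0.602, 0.0]
wrist_force: [-0.8, 0.1, -0.3]
grip_width: 0.0239
gripper_force: 58.9
```

>>> servo_tool --pt "0 0 1 0" --pt "0 0 2 0" --pt "0 0 3 0" --pt "0 0 4 0" --pt "0 0 5 0" --pt "0 0 5.5 0" --pt "0 0 6 0" --pt "0 0 6 0"

```text
clock: 16.4
tcp_pos: [0.5425, 0.0703, 0.026]
eef_rot: [0.0, 0.798, 0.602, 0.0]
wrist_force: [-2.6, -0.3, 6.9]
grip_width: 0.0241
gripper_force: 59.7
```

Contact at the expected floor height. Releasing.

>>> servo_tool --pt "0 0 0 0" --pt "0 0 0 0" --pt "0 0 0 0" --pt "0 0 0 0" --pt "0 0 -15 0" --pt "0 0 -50 0" --pt "0 0 -90 0" --pt "0 0 -120 0" --claw 95

```text
clock: 17.4
tcp_pos: [0.543, 0.0703, 0.1482]
eef_rot: [0.001, 0.799, 0.602, 0.001]
wrist_force: [-0.1, -0.4, -0.5]
grip_width: 0.0538
gripper_force: 0.0
```

Run:
```python
from h import *
print(state()["grip_width"],need(.532,.237,.17,74)); im=snap("scene","pics/sc4.png"); cv2.imwrite("pics/c4.png",cv2.resize(im["pixels"][140:290,260:460],None,fx=3,fy=3))
```

```text
0.053793564210164166 ('from', [0.543, 0.07, 0.148, 74.025], 'need', [157.2, -56.4, -21.8, 0.0])
```

View pics/c4.png

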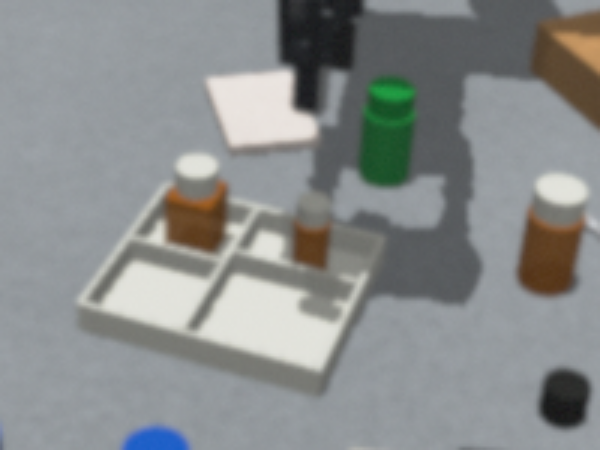

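The vial stands upright in the narrow bay, cap at crop (315,210). Next is the round bottle; two views place it at (0.532, 0.237).

>>> servo_tool --pt "13 -5 -2 0" --pt "37 -13 -5 0" --pt "66 -24 -9 0" --pt "96 -34 -13 0" --pt "123 -44 -17 0" --pt "143 -51 -20 0" --pt "154 -55 -22 0" --pt "157 -56 -22 0" --claw 0

```text
clock: 18.45
tcp_pos: [0.5316, 0.2371, 0.1671]
eef_rot: [0.0, 0.798, 0.602, -0.0]
wrist_force: [-0.2, -0.2, -0.1]
grip_width: 0.0855
gripper_force: 0.0
```

>>> servo_tool --pt "0 0 12 0" --pt "0 0 36 0" --pt "0 0 62 0" --pt "0 0 88 0" --pt "0 0 112 0" --pt "0 0 132 0" --pt "0 0 143 0" --pt "0 0 146 0"

```text
clock: 19.45
tcp_pos: [0.5315, 0.236, 0.0204]
eef_rot: [-0.0, 0.799, 0.602, -0.001]
wrist_force: [-0.0, -0.5, -0.0]
grip_width: 0.0852
gripper_force: 0.0
```

>>> servo_tool --pt "0 0 0 0" --pt "0 0 0 0" --pt "0 0 0 0" --pt "0 0 0 0" --pt "0 0 0 0" --pt "0 0 0 0" --pt "0 0 0 0" --pt "0 0 0 0" --claw 255

```text
clock: 20.45
tcp_pos: [0.5324, 0.2368, 0.0222]
eef_rot: [0.0, 0.798, 0.602, 0.001]
wrist_force: [-1.4, -0.4, 5.8]
grip_width: 0.0383
gripper_force: 60.5
```

>>> servo_tool --pt "0 0 -2 0" --pt "0 0 -10 0" --pt "0 0 -25 0" --pt "0 0 -45 0" --pt "0 0 -70 0" --pt "0 0 -94 0" --pt "0 0 -112 0" --pt "0 0 -120 0"

```text
clock: 21.45
tcp_pos: [0.5324, 0.2368, 0.1433]
eef_rot: [0.001, 0.798, 0.602, 0.001]
wrist_force: [0.4, 0.7, -0.5]
grip_width: 0.0387
gripper_force: 60.2
```

Run:
```python
from h import *
print(need(.598,-.032,.145,74)); print(state()["grip_width"])
```

```text
('from', [0.532, 0.237, 0.143, 74.028], 'need', [-240.4, 137.1, -1.7, 0.0])
0.038749297560666945
```

>>> servo_tool --pt "-18 10 0 0" --pt "-55 31 0 0" --pt "-98 56 0 0" --pt "-142 81 0 0" --pt "-184 105 0 0" --pt "-216 123 0 0" --pt "-235 134 0 0" --pt "-240 137 0 0"

```text
clock: 22.45
tcp_pos: [0.5973, -0.0331, 0.1407]
eef_rot: [-0.0, 0.799, 0.601, -0.0]
wrist_force: [-0.2, 0.4, -1.1]
grip_width: 0.0391
gripper_force: 60.3
```

>>> servo_tool --pt "0 0 10 0" --pt "0 0 30 0" --pt "0 0 54 0" --pt "0 0 77 0" --pt "0 0 95 0" --pt "0 0 106 0" --pt "0 0 111 0" --pt "0 0 112 0"

```text
clock: 23.45
tcp_pos: [0.5977, -0.0317, 0.0294]
eef_rot: [0.0, 0.798, 0.602, 0.0]
wrist_force: [-0.7, 0.0, -1.5]
grip_width: 0.0385
gripper_force: 60.3
```

>>> servo_tool --pt "0 0 1 0" --pt "0 0 2 0" --pt "0 0 3 0" --pt "0 0 4 0" --pt "0 0 5 0" --pt "0 0 5.5 0" --pt "0 0 6 0" --pt "0 0 6 0"

```text
clock: 24.45
tcp_pos: [0.5977, -0.0319, 0.0262]
eef_rot: [0.001, 0.798, 0.602, 0.0]
wrist_force: [-7.9, 0.9, 19.7]
grip_width: 0.0386
gripper_force: 62.4
```

>>> servo_tool --pt "0 0 -2 0" --pt "0 0 -2 0" --pt "0 0 -2 0" --pt "0 0 -2 0" --pt "0 0 -17 0" --pt "0 0 -52 0" --pt "0 0 -95 0" --pt "0 0 -130 0" --claw 80

```text
clock: 25.45
tcp_pos: [0.5979, -0.0318, 0.1562]
eef_rot: [0.001, 0.798, 0.602, 0.001]
wrist_force: [-0.4, -0.8, -0.1]
grip_width: 0.0587
gripper_force: 0.0
```

Run:
```python
from h import *
print(state()["grip_width"],need(.593,.354,.15,74)); im=snap("scene","pics/sc5.png"); cv2.imwrite("pics/c5.png",cv2.resize(im["pixels"][140:290,260:460],None,fx=3,fy=3))
```

```text
0.05870496891610572 ('from', [0.598, -0.032, 0.156, 74.03], 'need', [369.6, -110.9, 6.2, 0.0])
```

View pics/c5.png

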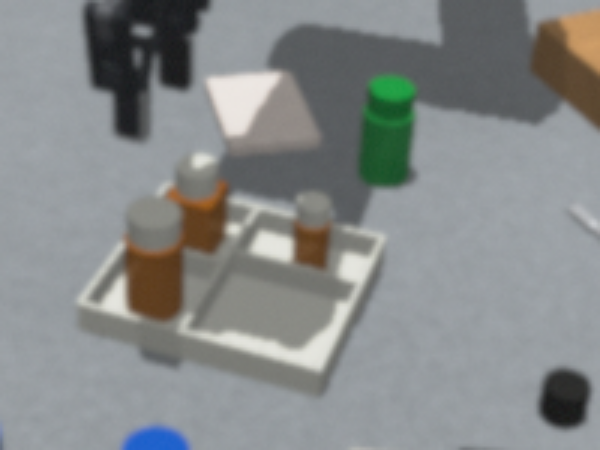

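The round bottle stands in its bay, cap at crop (155,222). Last is the jar; its clearance is tighter, so I'll check from above first.

>>> servo_tool --pt "26 -8 0 0" --pt "80 -24 0 0" --pt "136 -41 0 0" --pt "192 -58 0 0" --pt "248 -74 0 0" --pt "303 -91 0 0" --pt "350 -105 0 0" --pt "370 -111 0 0" --claw 0

```text
clock: 26.5
tcp_pos: [0.5918, 0.3576, 0.1539]
eef_rot: [-0.0, 0.798, 0.603, 0.0]
wrist_force: [-0.9, -0.4, -0.4]
grip_width: 0.0856
gripper_force: 0.0
```

Run:
```python
from h import *
print(need(.593,.354,.022,74)); im=snap("wrist","pics/w5.png"); print(proj(im,[.593,.354,.06]))
```

```text
('from', [0.592, 0.358, 0.154, 74.198], 'need', [-3.2, 2.1, 131.9, 0.2])
[318.87035985 206.90787162]
```

View pics/w5.png

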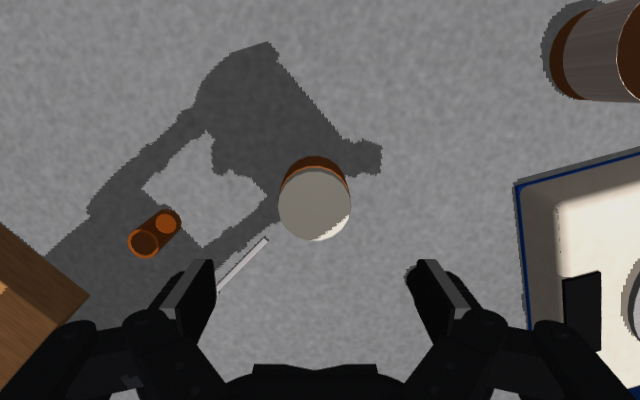

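Jar cap centre is at (315,204), about 2 mm from the prediction, and the surroundings are clear.

Run:
```python
from h import *
v=ray(load("pics/w5.npy"),315,204,.06);print(v,need(v[0],v[1],.022,74))
```

```text
[0.59090248 0.356901   0.06      ] ('from', [0.592, 0.359, 0.154, 74.242], 'need', [-2.3, 0.0, 131.7, 0.2])
```

>>> servo_tool --pt "1 -2 10 0" --pt "1 -2 32 0" --pt "1 -2 56 0" --pt "1 -2 80 0" --pt "1 -2 102 0" --pt "1 -2 120 0" --pt "1 -2 130 0" --pt "1 -2 133 0"

```text
clock: 27.55
tcp_pos: [0.591, 0.3555, 0.0198]
eef_rot: [0.0, 0.799, 0.602, -0.0]
wrist_force: [0.2, -0.8, 0.2]
grip_width: 0.0855
gripper_force: 0.0
```

>>> servo_tool --pt "0 0 0 0" --pt "0 0 0 0" --pt "0 0 0 0" --pt "0 0 0 0" --pt "0 0 0 0" --pt "0 0 0 0" --pt "0 0 0 0" --pt "0 0 0 0" --claw 255

```text
clock: 28.55
tcp_pos: [0.5917, 0.3564, 0.0216]
eef_rot: [0.0, 0.798, 0.602, 0.001]
wrist_force: [-0.1, -1.0, 4.8]
grip_width: 0.0542
gripper_force: 63.9
```

>>> servo_tool --pt "0 0 -2 0" --pt "0 0 -10 0" --pt "0 0 -25 0" --pt "0 0 -45 0" --pt "0 0 -70 0" --pt "0 0 -94 0" --pt "0 0 -112 0" --pt "0 0 -120 0"

```text
clock: 29.55
tcp_pos: [0.5914, 0.3562, 0.1423]
eef_rot: [0.0, 0.798, 0.602, 0.001]
wrist_force: [0.5, -0.7, -1.7]
grip_width: 0.0539
gripper_force: 63.3
```

Run:
```python
from h import *
print(need(.613,.050,.145,74)); print(state()["grip_width"])
```

```text
('from', [0.591, 0.356, 0.142, 74.029], 'need', [-288.5, 105.0, -2.7, 0.0])
0.05386745118323451
```

>>> servo_tool --pt "-20 7 0 0" --pt "-62 22 0 0" --pt "-112 41 0 0" --pt "-165 60 0 0" --pt "-215 78 0 0" --pt "-255 93 0 0" --pt "-280 102 0 0" --pt "-288 105 0 0"

```text
clock: 30.55
tcp_pos: [0.6118, 0.0475, 0.1393]
eef_rot: [-0.0, 0.799, 0.601, -0.001]
wrist_force: [0.2, 1.3, -1.9]
grip_width: 0.0537
gripper_force: 63.3
```

>>> servo_tool --pt "0 0 8 0" --pt "0 0 28 0" --pt "0 0 52 0" --pt "0 0 76 0" --pt "0 0 94 0" --pt "0 0 105 0" --pt "0 0 110 0" --pt "0 0 111 0"

```text
clock: 31.55
tcp_pos: [0.6129, 0.0503, 0.0294]
eef_rot: [0.0, 0.798, 0.602, 0.0]
wrist_force: [0.1, 0.4, -2.5]
grip_width: 0.0535
gripper_force: 63.4
```

>>> servo_tool --pt "0 0 1 0" --pt "0 0 2 0" --pt "0 0 3 0" --pt "0 0 4 0" --pt "0 0 5 0" --pt "0 0 5.5 0" --pt "0 0 6 0" --pt "0 0 6 0"

```text
clock: 32.55
tcp_pos: [0.6128, 0.0501, 0.0256]
eef_rot: [0.0, 0.798, 0.602, 0.0]
wrist_force: [-5.5, -0.3, 15.5]
grip_width: 0.0537
gripper_force: 65.1
```

>>> servo_tool --pt "0 0 -2 0" --pt "0 0 -2 0" --pt "0 0 -2 0" --pt "0 0 -2 0" --pt "0 0 -17 0" --pt "0 0 -52 0" --pt "0 0 -95 0" --pt "0 0 -130 0" --claw 40

```text
clock: 33.55
tcp_pos: [0.6131, 0.0502, 0.1563]
eef_rot: [0.001, 0.798, 0.602, 0.001]
wrist_force: [1.2, -0.0, 1.0]
grip_width: 0.0721
gripper_force: 0.0
```

Run:
```python
from h import *
im=snap("scene","pics/sc6.png"); print(state()["grip_width"])
q=im["pixels"][140:290,130:530]; cv2.imwrite("pics/c6.png",cv2.resize(q,None,fx=2,fy=2))
```

```text
0.07191064793229839
```

View pics/c6.png

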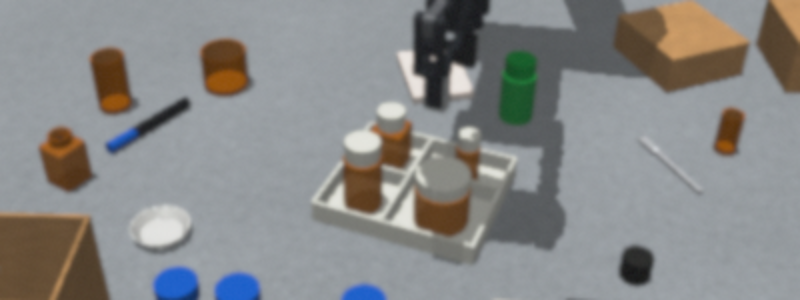

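All four capped containers stand upright in their bays: jar at crop (443,200), bottle (363,175), square (392,135) and vial (467,150). The open containers haven't moved and the gripper is clear.

```bash
python3 -c "
from bench import *
print(finish_job())"
```

```text
the job is handed in; nothing more can be done
None
```

All four capped containers are set down upright in their own bays, the open containers are where they started, and the job was handed in at about 34 s; the hand-in returned no verdict.

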